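# Check and lock the two spring latches of a tube rack cradle

### The arm

A 7-joint arm with a two-finger parallel gripper is mounted at the origin on a cart in front of the work surface, level with it; the furniture and walls round the work are solid. World frame = base frame: x ahead of the robot, y to its left, z up, the work surface at z = 0. Lengths are in m, angles in rad, forces in N, time in s.
With the tool pointing down it reaches from about 0.425 to 0.925 m from the base axis. Payload 6.8 kg.
Tool frame: the origin (TCP) lies midway between the tips of the shut fingers; the grasp point (between the pads) lies 19 mm behind it (r.grip_point_offset is the distance from the TCP to the grasp point, in m); x points along the fingers, z is the direction in which the jaws open and shut, and the axes are right-handed (so a half turn about x gives the same grasp; the last joint's range is limited). The gripper opens to 85 mm and grips with 20 to 120 N. Pads are 22 mm wide; open, the fingers measure 114 mm over their backs; the gripper's body (76 mm by 85 mm) begins 54 mm behind the grasp point. The pads swing forward as they close: fully open they stand 13 mm farther back than shut.
Start: joints at [-1.22, 0.477, 0.022, 1.555, -0.011, 1.109, -0.083], TCP at [0.299, 0.605, 0.199] pointing down, gripper open.
Joint ranges: [-2.96, 2.96], [-0.34, 2.1], [-1.41, 1.46], [0.24, 2.44], [-1.37, 4.51], [0.17, 1.92], [-2.96, 2.96]. Speed limits (rad/s): [2.39, 2.39, 3.14, 3.14, 3.14, 3.14, 3.14].

### API

Orientations are given as a rotation vector (axis times angle).
In Python, from bench import r gives the robot as it stands.
- The arm moves only by the tool servo_tool, never from a script. Its argument "steps" is a list of rows, each an object of numbers: "tx", "ty", "tz": the shift along the tool's x, y, z normalised to -1 to 1, where 1 is 0.05 m; "ax", "ay", "az": the turn, a rotation vector about the tool's x, y, z normalised to -1 to 1, where 1 is 6 degrees. In form: [{"tx": .., "ty": .., "tz": .., "ax": .., "ay": .., "az": ..}, ...]. A call has 1 to 12 rows; each row shifts and turns the commanded pose from where the row before left it, along the tool's axes as they then stand; what a row does not reach is not made up. A row lasts 1/8 s, in which the tool goes at most 62.5 mm and 10.7 degrees, less where a joint would pass 70% of its speed; a pose out of reach is approached as far as the arm can. A call with a number of a shift or a turn outside -1 to 1 is refused whole. A call with a gripper value outside its range is refused whole. "grip" is the closure in counts, from 0 (fully open) to 255 (shut), set as the call begins (left out, the last holds). The fingers move at their own pace and stop on an object; "squeeze" is the grip in N (left out, the last holds). Time passes only in rows, so rows that do not move let the fingers close. It gives the time, the measured TCP pose, the force and the opening at its end, in the units of the state.
- r.get_obs(): the state, without advancing time (a new reading comes with each control period).
- r.grab_frame(name): name is "side" or "top" or "wrist"; returns the picture (400x640x3 uint8, red, green, blue); there is no depth.
- r.camera_model(name): a dict with "mtx" (3x3 intrinsics, pixels), "k1" (the pictures are not rectified: a ray, as slopes to the right and down, at radius r is drawn at 1 + k1 r^2 times it, then the intrinsics apply), "R" (3x3) and "t" (3): a world point X has camera coordinates R X + t. Camera axes: x right, y down, z forward; pixel columns grow to the right and rows downward; lengths in m; the calibration is good to about 2 mm. A picture is of the moment at which its call begins: read the wrist's pose just before it. camera_model takes no time and is no camera call; for the wrist camera it gives the pose at the moment of the call.
- r.hand_in(): hands the job in, once; it reports no verdict.
The state is a dict: "clock": time; "joints": joint angles; "qvel": joint speeds; "tau": joint torques, N m; "tcp_pos": TCP position; "orientation": TCP orientation; "contact_force": force on the tool from outside, world axes, zero at the start; "moment": the same for the moment, N m; "grip_width": finger opening in m.
Only numpy, scipy, OpenCV 4.12 (cv2) and the standard library are available. Lean on these libraries where they do the work, as an engineer would, in place of code of your own. Each camera call takes 0.05 s, during which the arm holds its last target. There are 200 camera calls.

### The job

Lock the tube rack into its cradle and check the two spring latches as you do so, the left one first, then the right: press the round pad straight down until the latch clicks and stays down, but push with no more than 12 N. If a latch has not clicked by 12 N it is too stiff: let it come back up and slide the black lock-out tab beside it all the way to the rear, away from you; leave the tab of a good latch at the front, and do not disturb the things standing round about.

Things in the scene. Friction and masses are not known exactly. Their poses are not given: they have to be found in the camera images.
- cradle: Fixed rack cradle: base plate 96 x 404 x 6 mm, a wire tube rack between two grey latch housings. Origin: centre of the plate's underside, on the bench; y toward the LEFT housing, x away from the robot (at yaw 0), z up. Housings 70 (x) x 92 mm (y), centred at x 0, y +150 mm (left) and -150 mm (right), flat tops 90 mm above the bench. The tubes reach 90 mm.
- pad_left (a point): Centre of the top face of the left latch's round steel push pad (26 mm diameter, 6 mm thick), at x 0, y +126 mm in the cradle's frame; 120 mm above the bench when up, about 104.5 mm when latched. The pad rides on a soft spring (3 N per mm, 6 mm) on the latch's plunger. Release forces lie between 5 and 17 N; the two latches look alike; either, both or neither may be too stiff.
- latch_left (a joint): Downward travel of the left latch's plunger in m: 0 up, 0.0155 latched, 0.0175 end stop. Its resistance peaks (release force) at 3.5 mm and is nil at 7.5 mm; from there it snaps down by itself to 15.5 mm and stays, the pad with it, so the push drops to nil; the side bolt slides out over the rack. Let go before it snaps, it springs back up.
- fin_left (a point): Centre of the upright black fin (8 mm in x, 20 mm in y, 19 mm high, standing from 1 to 20 mm above the housing's top) of the left lock-out tab, at y +174 mm in the cradle's frame, x -15 mm when home; outboard of the pad.
- tab_left (a joint): Slide of the left lock-out tab along the cradle's +x (away from the robot) in m: about 0 home, 0.030 fully locked out (end stop). Sliding friction about 2 N; it stays where it is left.
- pad_right (a point): Centre of the top face of the right latch's round steel push pad (26 mm diameter, 6 mm thick), at x 0, y -126 mm in the cradle's frame; 120 mm above the bench when up, about 104.5 mm when latched. The pad rides on a soft spring (3 N per mm, 6 mm) on the latch's plunger. Release forces lie between 5 and 17 N; the two latches look alike; either, both or neither may be too stiff.
- latch_right (a joint): Downward travel of the right latch's plunger in m: 0 up, 0.0155 latched, 0.0175 end stop. Its resistance peaks (release force) at 3.5 mm and is nil at 7.5 mm; from there it snaps down by itself to 15.5 mm and stays, the pad with it, so the push drops to nil; the side bolt slides out over the rack. Let go before it snaps, it springs back up.
- fin_right (a point): Centre of the upright black fin (8 mm in x, 20 mm in y, 19 mm high, standing from 1 to 20 mm above the housing's top) of the right lock-out tab, at y -174 mm in the cradle's frame, x -15 mm when home; outboard of the pad.
- tab_right (a joint): Slide of the right lock-out tab along the cradle's +x (away from the robot) in m: about 0 home, 0.030 fully locked out (end stop). Sliding friction about 2 N; it stays where it is left.
- timer: White count-down timer, 60 x 68 x 21 mm, lying on the bench; origin under its centre. Bystander.
- kit_carton: Reagent kit carton, 62 x 120 x 55 mm; origin under its centre. Bystander.
- petri_dish: Closed petri dish, 62 mm diameter, 15 mm high; origin under its centre. Bystander.
- wash_bottle: Wash solution bottle with screw cap, 66 mm diameter, 153 mm high; origin under its centre. Bystander.

How it is judged:
On the way, in this order (a step that is already met when the one before it is completed fails the run):
1. the left latch is tested: it has clicked down (past 13 mm), or is being pushed with more than 10 N ((value of joint latch_left above 0.013 m or contact force between anything else and latch_left above 10 N)).
2. the right latch is tested: it has clicked down (past 13 mm), or is being pushed with more than 10 N ((value of joint latch_right above 0.013 m or contact force between anything else and latch_right above 10 N)).
At the end, for the whole second after the job is handed in: Each latch is either latched (plunger more than 13 mm down) with its tab at the front (less than 8 mm along), or, if too stiff, back up (less than 3 mm down) with its tab at the rear (more than 24 mm along) (((value of joint latch_left above 0.013 m and value of joint tab_left below 0.008 m) or (value of joint latch_left below 0.003 m and value of joint tab_left above 0.024 m)) and ((value of joint latch_right above 0.013 m and value of joint tab_right below 0.008 m) or (value of joint latch_right below 0.003 m and value of joint tab_right above 0.024 m))); the robot touches nothing.
It fails at once if the left latch is pushed with more than 15 N (contact force between anything else and latch_left above 15 N).
It fails at once if the right latch is pushed with more than 15 N (contact force between anything else and latch_right above 15 N).
It fails at once if a bystander (timer, kit carton, petri dish, wash bottle) is moved by more than 20 mm (distance of any of timer, kit_carton, petri_dish, wash_bottle from where it was at the start of the episode above 0.02 m).
It also fails if it takes over 54 s, if anything falls off the work surface, if the arm or the gripper's body presses on something with over 40 N, if the wrist force passes 120 N, or if a joint passes its speed limit or range.

## Working session

There is one attempt and no reset: what is moved stays moved. The work goes in short steps, Python scripts to look and compute and a tool call to move; the robot and the scene stay as the last step left them, time stands still between calls to the robot, and variables do not carry over. Pictures are saved under pics/ and viewed, about 8 in all and at most 12, crops included, and the job is handed in when it is done.

Besides the shell and the picture viewer there is one more tool, called after "Request:" as name(argument=value, ...) on one line, values as JSON. servo_tool: Moves the arm, as the interface text tells. Scaled input: -1 to 1 covers 0.05 m each way for a shift and 6 degrees each way for a turn. Its arguments: {"type":"object","properties":{"steps":{"type":"array","items":{"type":"object","properties":{"tx":{"type":"number"},"ty":{"type":"number"},"tz":{"type":"number"},"ax":{"type":"number"},"ay":{"type":"number"},"az":{"type":"number"}}}},"grip":{"type":"number"},"squeeze":{"type":"number"}},"required":["steps"]}

```bash
mkdir -p pics
cat > h.py <<'E'
import numpy as np, cv2
from bench import r
def ray(cm,u,v):
    K=np.array(cm["mtx"]);d=cv2.undistortPoints(np.array([[[u,v]]],float),K,np.array([cm["k1"],0,0,0,0.]))[0,0]
    R=np.array(cm["R"]);t=np.array(cm["t"]);return -R.T@t, R.T@np.array([d[0],d[1],1.])
def undis(cm,u,v):
    return None
def onplane(cm,u,v,z):
    # model: distorted = und*(1+k1 r^2), same as OpenCV k1
    c,d=ray(cm,u,v);return c+d*(z-c[2])/d[2]
def proj(cm,X):
    R=np.array(cm["R"]);p=R@np.array(X)+np.array(cm["t"]);s=p[:2]/p[2];s=s*(1+cm["k1"]*(s@s))
    K=np.array(cm["mtx"]);return (K@np.array([*s,1]))[:2]
def snap(name,fn):
    im=r.grab_frame(name);cv2.imwrite("pics/"+fn,im[:,:,::-1]);return im
E
python3 - <<'E'
from h import *
o=r.get_obs();print(o)
for n in("top","side"):
    snap(n,n+"1.png");print(n,r.camera_model(n))
E
```

```text
{'clock': 0.0, 'joints': array([-1.22012457,  0.47782528,  0.02234056,  1.5564655 , -0.01149008,
        1.10929287, -0.08312134]), 'qvel': array([-0.00016985,  0.00102875, -0.00236504,  0.00050375, -0.00088221,
        0.00216064,  0.00016078]), 'tau': array([ 8.91400396e-04, -5.96455944e+01,  1.60799704e+00, -2.81196356e+01,
        1.23027698e-02,  9.35557997e-03, -7.02034527e-05]), 'tcp_pos': array([0.29865148, 0.60460169, 0.19820298]), 'orientation': array([-0.86608444,  1.3935077 ,  0.86427076]), 'contact_force': array([ 0.16406919,  0.99406309, -0.32163819]), 'moment': array([ 0.01261272, -0.02854294,  0.00070773]), 'grip_width': 0.08517072426346282}
top {'mtx': array([[440.18670054,   0.        , 321.58440338],
       [  0.        , 440.18670054, 203.11516238],
       [  0.        ,   0.        ,   1.        ]]), 'k1': -0.010524690929261116, 'R': array([[ 0.02945737, -0.99954449, -0.00656306],
       [-0.99010838, -0.02827693, -0.13742562],
       [ 0.13717744,  0.01054634, -0.99049035]]), 't': array([-0.01740747,  0.46061068,  1.53584799])}
side {'mtx': array([[435.3535677 ,   0.        , 318.66421891],
       [  0.        , 435.3535677 , 191.92150864],
       [  0.        ,   0.        ,   1.        ]]), 'k1': 0.013799712195295936, 'R': array([[ 0.89763423, -0.44025804,  0.02063142],
       [-0.2047906 , -0.45807957, -0.86499937],
       [ 0.39027376,  0.77222792, -0.50134861]]), 't': array([-0.4437662 ,  0.16898426,  1.28822074])}
```

View pics/top1.png

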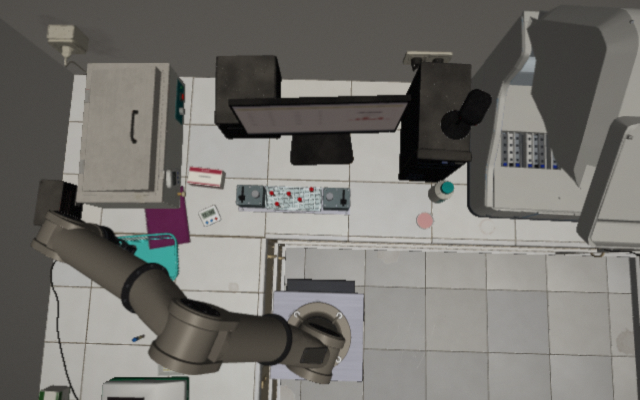

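View pics/side1.png

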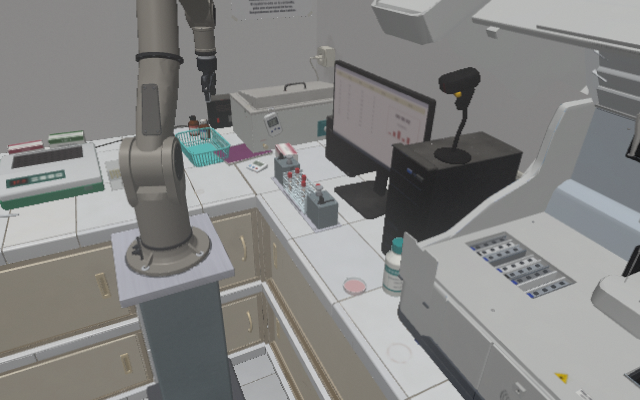

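The top view shows the cradle at px (236–350, 185–213). The left housing is at about (250,196) and the right at about (336,199), with the monitor behind. The timer (209,215), carton (206,177), petri dish (424,220) and bottle (443,190) are clear of it. I'll enlarge the cradle next.

Run:
```python
from h import *
im=cv2.imread("pics/top1.png")
cv2.imwrite("pics/topc.png",cv2.resize(im[175:225,230:360],None,fx=6,fy=6,interpolation=cv2.INTER_CUBIC))
cm=r.camera_model("top")
for p in((236,186),(236,209),(350,190),(350,213)):print(onplane(cm,*p,0.09))
for p in((255,193),(328,196)):print(onplane(cm,*p,0.12))
```

```text
[0.50404215 0.29242715 0.09      ]
[0.42412863 0.28792543 0.09      ]
[ 0.50118002 -0.10104505  0.09      ]
[ 0.4215527  -0.10268474  0.09      ]
[0.47672361 0.2205872  0.12      ]
[ 0.47348395 -0.02585422  0.12      ]
```

View pics/topc.png

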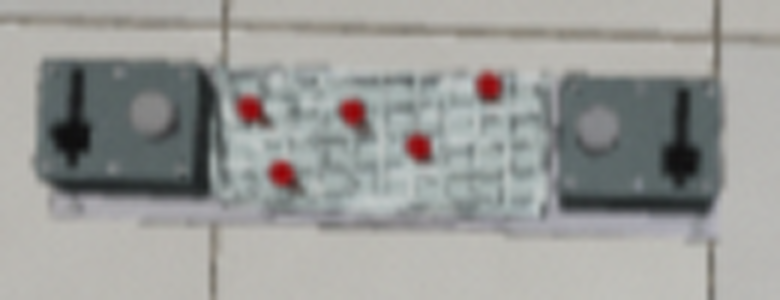

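Run:
```python
from h import *
from scipy.spatial.transform import Rotation as Ro
cm=r.camera_model("top")
for n,p,z in(("pL",(255.5,193.7),.12),("pR",(329.3,196),.12),("fL",(241.5,197.5),.11),("fR",(343.2,201.3),.11)):print(n,onplane(cm,*p,z))
for z in(.15,.4):print("mon",onplane(cm,237,135,z),onplane(cm,405,132,z))
o=r.get_obs();print(Ro.from_rotvec(o["orientation"]).as_matrix().round(3))
c=r.camera_model("wrist");C=-np.array(c["R"]).T@c["t"];print(C,c["R"].round(2),c["mtx"][0,0])
```

```text
pL [0.47438256 0.21877849 0.12      ]
pR [ 0.47360841 -0.03022789  0.12      ]
fL [0.46155274 0.26731443 0.11      ]
fR [ 0.45836726 -0.07778015  0.11      ]
mon [0.66796929 0.28635826 0.15      ] [ 0.69392363 -0.27863204  0.15      ]
mon [0.59440587 0.23286469 0.4       ] [ 0.61583675 -0.233656    0.4       ]
[[-0.001 -0.897  0.443]
 [-0.002  0.443  0.897]
 [-1.    -0.    -0.002]]
[0.22657099 0.64000203 0.37170387] [[ 0.44  0.9  -0.  ]
 [ 0.85 -0.42  0.31]
 [ 0.28 -0.14 -0.95]] 287.10317996298465
```

Request:
servo_tool(steps=[{"ax": -1},{"ax": -1},{"ax": -1},{"ax": -1},{"ax": -0.4,"ty": -0.4,"tz": -0.9},{"ty": -0.4,"tz": -0.9},{"ty": -0.4,"tz": -0.9},{"ty": -0.4,"tz": -0.9},{"ty": -0.4,"tz": -0.9},{"ty": -0.4,"tz": -0.9},{"ty": -0.4,"tz": -0.9}], grip=255)

```text
invalid input at $.steps[0]: expected keys tx, ty, tz, ax, ay, az
```

Request:
servo_tool(steps=[{"ty": -0.2,"tz": -0.9},{"tz": -0.9},{"tz": -0.9},{"tz": -0.9},{"tz": -0.5},{},{}])

```text
invalid input at $.steps[0]: expected keys tx, ty, tz, ax, ay, az
```

Run:
```python
from h import *
from scipy.spatial.transform import Rotation as Ro
o=r.get_obs();print(o["clock"],o["tcp_pos"],Ro.from_rotvec(o["orientation"]).as_matrix().round(4),o["contact_force"],o["grip_width"])
import pickle
cm=r.camera_model("wrist");snap("wrist","w1.png");pickle.dump(cm,open("w1.pkl","wb"))
for X in((.474,.2188,.12),(.4736,-.0302,.12),(.4615,.267,.11),(.458,-.078,.11)):print(proj(cm,X))
```

```text
0.1 [0.29871389 0.60466411 0.19832652] [[-6.000e-04 -8.966e-01  4.429e-01]
 [-1.500e-03  4.429e-01  8.966e-01]
 [-1.000e+00 -1.000e-04 -1.600e-03]] [ 0.15494672  0.2562033  -0.2622307 ] 0.08537534423058875
[116.87385659 434.60664412]
[ -7.62206701 475.84896066]
[143.7065447  410.92833593]
[-28.64285769 468.93951995]
```

View pics/w1.png

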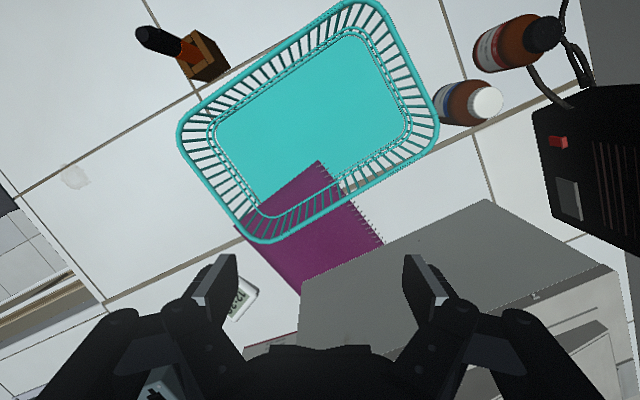

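The wrist view before moving shows only the basket and freezer, with the cradle out of view. The moves were refused because every key has to be given, so I'm resending them.

Request:
servo_tool(steps=[{"tx": 0,"ty": -0.44,"tz": -0.9,"ax": 0,"ay": 0,"az": 0},{"tx": 0,"ty": -0.44,"tz": -0.9,"ax": 0,"ay": 0,"az": 0},{"tx": 0,"ty": -0.44,"tz": -0.9,"ax": 0,"ay": 0,"az": 0},{"tx": 0,"ty": -0.44,"tz": -0.9,"ax": 0,"ay": 0,"az": 0},{"tx": 0,"ty": 0,"tz": 0,"ax": -1,"ay": 0,"az": 0},{"tx": 0,"ty": 0,"tz": 0,"ax": -1,"ay": 0,"az": 0},{"tx": 0,"ty": 0,"tz": 0,"ax": -1,"ay": 0,"az": 0},{"tx": 0,"ty": 0,"tz": 0,"ax": -1,"ay": 0,"az": 0},{"tx": 0,"ty": 0,"tz": 0,"ax": -0.4,"ay": 0,"az": 0}], grip=255)

```text
clock: 1.27
tcp_pos: [0.298, 0.4046, 0.199]
orientation: [-1.212, 1.208, 1.212]
contact_force: [0.3, 0.1, -0.1]
grip_width: 0.0
```

Request:
servo_tool(steps=[{"tx": 0,"ty": -0.43,"tz": -0.9,"ax": 0,"ay": 0,"az": 0},{"tx": 0,"ty": -0.43,"tz": -0.9,"ax": 0,"ay": 0,"az": 0},{"tx": 0,"ty": -0.43,"tz": -0.9,"ax": 0,"ay": 0,"az": 0},{"tx": 0,"ty": -0.43,"tz": -0.9,"ax": 0,"ay": 0,"az": 0},{"tx": 0,"ty": -0.43,"tz": -0.9,"ax": 0,"ay": 0,"az": 0},{"tx": 0,"ty": -0.43,"tz": -0.9,"ax": 0,"ay": 0,"az": 0},{"tx": 0,"ty": -0.43,"tz": -0.8,"ax": 0,"ay": 0,"az": 0},{"tx": 0,"ty": 0,"tz": 0,"ax": 0,"ay": 0,"az": 0},{"tx": 0,"ty": 0,"tz": 0,"ax": 0,"ay": 0,"az": 0}])

```text
clock: 2.4
tcp_pos: [0.4488, 0.0957, 0.199]
orientation: [-1.21, 1.208, 1.211]
contact_force: [0.6, 0.4, -0.1]
grip_width: -0.0004
```

Run:
```python
from h import *
from scipy.spatial.transform import Rotation as Ro
o=r.get_obs();print(o["clock"],o["tcp_pos"],Ro.from_rotvec(o["orientation"]).as_matrix().round(4),o["contact_force"],o["grip_width"])
import pickle
cm=r.camera_model("wrist");snap("wrist","w2.png");pickle.dump(cm,open("w2.pkl","wb"))
for X in((.474,.2188,.12),(.4736,-.0302,.12),(.4615,.267,.11),(.458,-.078,.11),o["tcp_pos"]):print(proj(cm,X))
```

```text
2.4 [0.44879203 0.09567209 0.19901243] [[-6.0e-04 -1.0e+00 -2.2e-03]
 [ 2.0e-04 -2.2e-03  1.0e+00]
 [-1.0e+00  6.0e-04  2.0e-04]] [ 0.57100811  0.35979076 -0.11816987] -0.0004344133312659965
[448.47363408 223.6849111 ]
[187.84366013 222.65010788]
[494.43064234 207.94401623]
[141.69404341 203.66231069]
[319.87151086 234.45949   ]
```

View pics/w2.png

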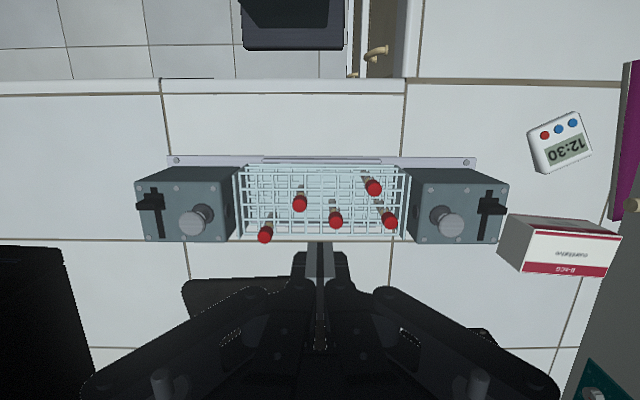

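The wrist view shows both pads clearly: left top face at (448,224), right at (191,223). The fins are at (490,205) and (150,200), and the carton is just right of the left housing. I'll refine these by masking bright discs.

Run:
```python
from h import *
import pickle
cm=pickle.load(open("w2.pkl","rb"));im=cv2.imread("pics/w2.png");g=cv2.cvtColor(im,cv2.COLOR_BGR2GRAY)
for n,(u,v),d in(("pL",(448,225),1),("pR",(191,223),1),("fL",(492,208),0),("fR",(150,203),0)):
    x0,y0=u-26,v-26;w=g[y0:y0+52,x0:x0+52];m=((w>125) if d else (w<32)).astype(np.uint8)
    m=cv2.morphologyEx(m,cv2.MORPH_OPEN,np.ones((5,5)))
    N,L,S,C=cv2.connectedComponentsWithStats(m)
    for i in range(1,N):
        if S[i,4]>40:
            c=C[i]+[x0,y0];print(n,c,S[i],onplane(cm,*c,.12 if d else .108))
```

```text
pL [451.72303922 225.42892157] [ 19  16  23  22 408] [0.47580514 0.22221327 0.12      ]
pL [447.5 247. ] [  0  45  52   7 364] [0.49878643 0.22143906 0.12      ]
pR [190.05764411 223.78195489] [ 14  16  23  22 399] [ 0.47475826 -0.02822494  0.12      ]
pR [173.79230769 245.04615385] [  0  45  19   7 130] [ 0.49743704 -0.04757284  0.12      ]
pR [201. 245.] [ 21  45  31   7 217] [ 0.49719558 -0.02054553  0.12      ]
```

Request:
servo_tool(steps=[{"tx": 0,"ty": -0.18,"tz": 0.84,"ax": 0,"ay": 0,"az": 0},{"tx": 0,"ty": -0.18,"tz": 0.84,"ax": 0,"ay": 0,"az": 0},{"tx": 0,"ty": -0.16,"tz": 0.83,"ax": 0,"ay": 0,"az": 0},{"tx": 0.5,"ty": 0,"tz": 0,"ax": 0,"ay": 0,"az": 0},{"tx": 0.5,"ty": 0,"tz": 0,"ax": 0,"ay": 0,"az": 0},{"tx": 0.4,"ty": 0,"tz": 0,"ax": 0,"ay": 0,"az": 0},{"tx": 0,"ty": 0,"tz": 0,"ax": 0,"ay": 0,"az": 0},{"tx": 0,"ty": 0,"tz": 0,"ax": 0,"ay": 0,"az": 0},{"tx": 0,"ty": 0,"tz": 0,"ax": 0,"ay": 0,"az": 0}])

```text
clock: 3.58
tcp_pos: [0.4754, 0.2214, 0.1302]
orientation: [-1.211, 1.206, 1.21]
contact_force: [0.1, -0.1, 0.2]
grip_width: 0.0002
```

Run:
```python
from h import *
import pickle
cm=r.camera_model("wrist");F=[];P=[]
im=snap("wrist","w3.png")
for i in range(5):
    o=r.get_obs();F.append(o["contact_force"]);P.append(o["tcp_pos"])
    if i<4:r.grab_frame("wrist")
print(np.round(F,2),P[-1],o["clock"],proj(cm,P[0]),proj(cm,(.475,.2215,.12)))
cv2.imwrite("pics/w3c.png",cv2.resize(im[150:350,170:470,::-1],None,fx=2,fy=2))
```

```text
[[-0.31  0.62 -0.23]
 [ 0.28 -0.08  0.09]
 [ 1.1  -0.33 -0.19]
 [-0.52 -0.26  0.81]
 [-1.38 -0.54 -0.27]] [0.47514856 0.22079243 0.12956455] 3.825 [319.6443126  234.38467937] [320.05841097 227.64710832]
```

View pics/w3c.png

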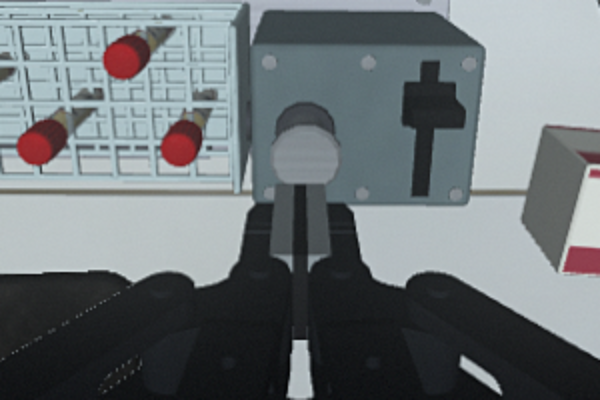

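The crop shows the shut fingertips directly above the left pad, whose face is at crop (305,155), about 1.5 mm to the left (+y). Now I'll approach slowly.

Request:
servo_tool(steps=[{"tx": 0.1,"ty": 0,"tz": 0.03,"ax": 0,"ay": 0,"az": 0},{"tx": 0.06,"ty": 0,"tz": 0,"ax": 0,"ay": 0,"az": 0},{"tx": 0,"ty": 0,"tz": 0,"ax": 0,"ay": 0,"az": 0},{"tx": 0,"ty": 0,"tz": 0,"ax": 0,"ay": 0,"az": 0}])

```text
clock: 4.32
tcp_pos: [0.475, 0.2222, 0.1211]
orientation: [-1.211, 1.208, 1.211]
contact_force: [-0.3, 0.5, 0.8]
grip_width: -0.0
```

Request:
servo_tool(steps=[{"tx": 0.02,"ty": 0,"tz": 0,"ax": 0,"ay": 0,"az": 0},{"tx": 0,"ty": 0,"tz": 0,"ax": 0,"ay": 0,"az": 0},{"tx": 0,"ty": 0,"tz": 0,"ax": 0,"ay": 0,"az": 0}])

```text
clock: 4.7
tcp_pos: [0.475, 0.2222, 0.1202]
orientation: [-1.211, 1.208, 1.211]
contact_force: [0.1, -0.6, -0.0]
grip_width: -0.0002
```

Request:
servo_tool(steps=[{"tx": 0.02,"ty": 0,"tz": 0,"ax": 0,"ay": 0,"az": 0},{"tx": 0,"ty": 0,"tz": 0,"ax": 0,"ay": 0,"az": 0},{"tx": 0,"ty": 0,"tz": 0,"ax": 0,"ay": 0,"az": 0}])

```text
clock: 5.08
tcp_pos: [0.475, 0.2222, 0.1192]
orientation: [-1.211, 1.208, 1.211]
contact_force: [0.4, 0.5, 0.4]
grip_width: 0.0
```

Request:
servo_tool(steps=[{"tx": 0.02,"ty": 0,"tz": 0,"ax": 0,"ay": 0,"az": 0},{"tx": 0,"ty": 0,"tz": 0,"ax": 0,"ay": 0,"az": 0},{"tx": 0,"ty": 0,"tz": 0,"ax": 0,"ay": 0,"az": 0}])

```text
clock: 5.45
tcp_pos: [0.475, 0.2222, 0.1182]
orientation: [-1.211, 1.208, 1.211]
contact_force: [0.1, -0.6, -0.7]
grip_width: -0.0004
```

Request:
servo_tool(steps=[{"tx": 0.02,"ty": 0,"tz": 0,"ax": 0,"ay": 0,"az": 0},{"tx": 0,"ty": 0,"tz": 0,"ax": 0,"ay": 0,"az": 0},{"tx": 0,"ty": 0,"tz": 0,"ax": 0,"ay": 0,"az": 0}])

```text
clock: 5.82
tcp_pos: [0.475, 0.2222, 0.1172]
orientation: [-1.211, 1.208, 1.211]
contact_force: [-0.7, 0.2, 0.5]
grip_width: -0.0
```

Request:
servo_tool(steps=[{"tx": 0.02,"ty": 0,"tz": 0,"ax": 0,"ay": 0,"az": 0},{"tx": 0,"ty": 0,"tz": 0,"ax": 0,"ay": 0,"az": 0},{"tx": 0,"ty": 0,"tz": 0,"ax": 0,"ay": 0,"az": 0}])

```text
clock: 6.2
tcp_pos: [0.4749, 0.2222, 0.1162]
orientation: [-1.211, 1.208, 1.211]
contact_force: [0.1, 0.4, -0.8]
grip_width: -0.0002
```

Run:
```python
from h import *
im=snap("wrist","w4.png");F=[]
for i in range(6):
    F.append(r.get_obs()["contact_force"]); r.grab_frame("wrist")
print(np.round(F,2),r.get_obs()["tcp_pos"])
a=cv2.resize(im[170:320,220:420,::-1],None,fx=3,fy=3)
cv2.imwrite("pics/w4c.png",a)
```

```text
[[ 0.18  0.16  0.18]
 [ 0.19  0.26  0.24]
 [-0.11 -0.55  0.05]
 [ 0.22 -1.16  0.72]
 [ 0.06 -0.74 -0.39]
 [-0.52 -0.73  0.26]] [0.47499081 0.22222368 0.11621175]
```

View pics/w4c.png

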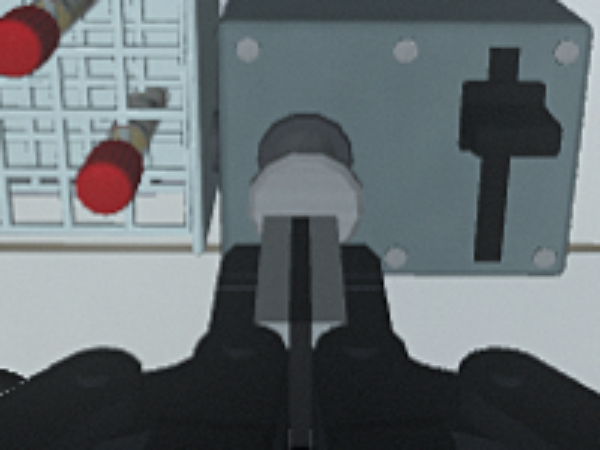

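The pad face is still at crop (305,200), so it hasn't moved. The near edge of the fingertips is at crop row 215, lower in the picture than expected, so the tips appear to be a bit above the nominal TCP. I'll continue in small steps and watch the force.

Request:
servo_tool(steps=[{"tx": 0.02,"ty": 0,"tz": 0,"ax": 0,"ay": 0,"az": 0},{"tx": 0,"ty": 0,"tz": 0,"ax": 0,"ay": 0,"az": 0}])

```text
clock: 6.8
tcp_pos: [0.4749, 0.2222, 0.1151]
orientation: [-1.211, 1.208, 1.211]
contact_force: [-0.2, 0.1, -0.3]
grip_width: -0.0002
```

Request:
servo_tool(steps=[{"tx": 0.02,"ty": 0,"tz": 0,"ax": 0,"ay": 0,"az": 0},{"tx": 0,"ty": 0,"tz": 0,"ax": 0,"ay": 0,"az": 0}])

```text
clock: 7.05
tcp_pos: [0.4749, 0.2222, 0.1141]
orientation: [-1.211, 1.208, 1.211]
contact_force: [-0.1, -0.2, -0.3]
grip_width: 0.0
```

Request:
servo_tool(steps=[{"tx": 0.02,"ty": 0,"tz": 0,"ax": 0,"ay": 0,"az": 0},{"tx": 0,"ty": 0,"tz": 0,"ax": 0,"ay": 0,"az": 0}])

```text
clock: 7.3
tcp_pos: [0.4749, 0.2222, 0.1131]
orientation: [-1.211, 1.208, 1.211]
contact_force: [-0.9, 0.6, 0.8]
grip_width: 0.0003
```

Run:
```python
from h import *
cm=r.camera_model("wrist");im=snap("wrist","w5.png")
for z in(.12,.113,.1045):print(z,proj(cm,(.475,.2215,z)),proj(cm,(.475,.2345,z))-proj(cm,(.475,.2085,z)),proj(cm,(.462,.2215,z)),proj(cm,(.488,.2215,z)))
s=snap("side","s5.png");sm=r.camera_model("side");t=r.get_obs()["tcp_pos"];print("tcp in side",proj(sm,t),proj(sm,(.475,.2215,.12)))
u,v=proj(sm,t).astype(int)
a=cv2.resize(im[190:290,260:380,::-1],(480,400));b=cv2.resize(s[v-40:v+30,u-40:u+44,::-1],(480,400),interpolation=cv2.INTER_CUBIC)
cv2.imwrite("pics/c5.png",np.vstack([a,b])[:, :][0:800].copy() if 0 else np.hstack([cv2.resize(a,(400,333)),cv2.resize(b,(400,333))]))
print("offs",u,v)
```

```text
0.12 [318.85961859 239.16633759] [40.70239927  0.0961472 ] [318.89700723 220.26599599] [318.82406096 257.22726442]
0.113 [318.88590722 234.52283692] [39.28108002  0.09339652] [318.92258267 216.19395558] [318.85095597 252.06838372]
0.1045 [318.91547415 229.3021535 ] [37.68255028  0.09025469] [318.95129221 211.6243288 ] [318.88126193 246.25760697]
tcp in side [287.7130051  156.83642035] [287.76742641 155.2195791 ]
offs 287 156
```

View pics/c5.png

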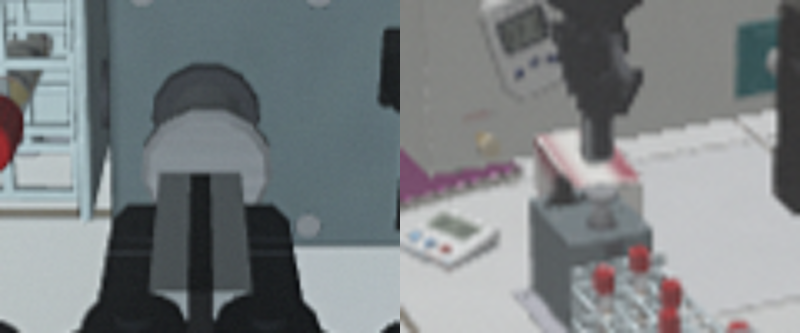

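Two facts here. In the wrist view the pad hasn't moved: its near edge is at row ~222, and 220 is predicted for a height of 120 mm. In the side view there is a clear gap between the fingertip (288.6,149) and the pad top (row ~156). Both views put the real tips about 25–30 mm above the nominal TCP, so I'll keep going down and check the force.

Request:
servo_tool(steps=[{"tx": 0.04,"ty": 0,"tz": 0,"ax": 0,"ay": 0,"az": 0},{"tx": 0.04,"ty": 0,"tz": 0,"ax": 0,"ay": 0,"az": 0},{"tx": 0,"ty": 0,"tz": 0,"ax": 0,"ay": 0,"az": 0}])

```text
clock: 7.78
tcp_pos: [0.4748, 0.2221, 0.1089]
orientation: [-1.211, 1.209, 1.211]
contact_force: [-0.4, 0.1, 0.8]
grip_width: -0.0
```

Request:
servo_tool(steps=[{"tx": 0.03,"ty": 0,"tz": 0,"ax": 0,"ay": 0,"az": 0},{"tx": 0.03,"ty": 0,"tz": 0,"ax": 0,"ay": 0,"az": 0},{"tx": 0,"ty": 0,"tz": 0,"ax": 0,"ay": 0,"az": 0}])

```text
clock: 8.15
tcp_pos: [0.4749, 0.2221, 0.1061]
orientation: [-1.211, 1.209, 1.211]
contact_force: [-0.7, -0.3, -0.4]
grip_width: -0.0
```

Request:
servo_tool(steps=[{"tx": 0.04,"ty": 0,"tz": 0,"ax": 0,"ay": 0,"az": 0},{"tx": 0,"ty": 0,"tz": 0,"ax": 0,"ay": 0,"az": 0}])

```text
clock: 8.4
tcp_pos: [0.4749, 0.2221, 0.104]
orientation: [-1.211, 1.209, 1.211]
contact_force: [-0.1, 0.2, -0.3]
grip_width: -0.0001
```

Request:
servo_tool(steps=[{"tx": 0.04,"ty": 0,"tz": 0,"ax": 0,"ay": 0,"az": 0},{"tx": 0,"ty": 0,"tz": 0,"ax": 0,"ay": 0,"az": 0}])

```text
clock: 8.65
tcp_pos: [0.4748, 0.2221, 0.102]
orientation: [-1.211, 1.209, 1.211]
contact_force: [-0.2, -0.7, -0.6]
grip_width: 0.0005
```

```bash
cat >> h.py <<'E'
def padrow(y=.2215,x=.475):
    cm=r.camera_model("wrist");im=r.grab_frame("wrist");g=cv2.cvtColor(im,cv2.COLOR_RGB2GRAY)
    for z in(.12,.116,.112,.1045):print(z,"near edge row",proj(cm,(x-.013,y,z)).round(1))
    print(g[205:250:1,320]);print("width row",g[236,290:350])
    F=[]
    for i in range(4):F.append(r.get_obs()["contact_force"]);r.grab_frame("wrist")
    print(np.mean(F,0).round(2))
    return im
E
python3 -c "
from h import *
im=padrow();cv2.imwrite('pics/w6.png',im[:,:,::-1])"
```

```text
0.12 near edge row [318.9 227.5]
0.116 near edge row [318.9 224.8]
0.112 near edge row [318.9 222.2]
0.1045 near edge row [319.  217.7]
[107 108 106 108 108 110 104 108 112  94  47  59  69  68  67  68  73  74
  76  73  72  74  82  82  65 100 130 126 128 137 132 132 132 135 138 140
 118  49  25  29  31  34  31  31  29]
width row [ 76  59  93 100 106 107 110 106 107 110 106 107 111 110 103  75  85 120
 125 124 125 127 130 133 133 134 131 130 132 131 132 134 128 130 131 133
 131 129 133 133 133 129 124 117 113 112 115 102  71  89 106 106 103 104
 105 107 107 106 105 108]
[ 0.   -0.05 -0.1 ]
```

The pad is still up: its near edge is at row ~230, with the fingertip edge at 241. Contact should come after about 9–11 mm more.

Request:
servo_tool(steps=[{"tx": 0.04,"ty": 0,"tz": 0,"ax": 0,"ay": 0,"az": 0},{"tx": 0.04,"ty": 0,"tz": 0,"ax": 0,"ay": 0,"az": 0},{"tx": 0,"ty": 0,"tz": 0,"ax": 0,"ay": 0,"az": 0}])

```text
clock: 9.28
tcp_pos: [0.4748, 0.2221, 0.0979]
orientation: [-1.211, 1.209, 1.211]
contact_force: [-0.2, -0.2, -0.5]
grip_width: 0.0001
```

Request:
servo_tool(steps=[{"tx": 0.02,"ty": 0,"tz": 0,"ax": 0,"ay": 0,"az": 0},{"tx": 0.02,"ty": 0,"tz": 0,"ax": 0,"ay": 0,"az": 0},{"tx": 0,"ty": 0,"tz": 0,"ax": 0,"ay": 0,"az": 0}])

```text
clock: 9.65
tcp_pos: [0.4749, 0.2222, 0.0961]
orientation: [-1.211, 1.208, 1.211]
contact_force: [-0.3, -0.0, 0.4]
grip_width: 0.0001
```

Request:
servo_tool(steps=[{"tx": 0.02,"ty": 0,"tz": 0,"ax": 0,"ay": 0,"az": 0},{"tx": 0,"ty": 0,"tz": 0,"ax": 0,"ay": 0,"az": 0}])

```text
clock: 9.9
tcp_pos: [0.4749, 0.2222, 0.0951]
orientation: [-1.211, 1.208, 1.211]
contact_force: [-0.5, -0.2, -0.1]
grip_width: -0.0
```

Request:
servo_tool(steps=[{"tx": 0.02,"ty": 0,"tz": 0,"ax": 0,"ay": 0,"az": 0},{"tx": 0,"ty": 0,"tz": 0,"ax": 0,"ay": 0,"az": 0}])

```text
clock: 10.15
tcp_pos: [0.4749, 0.2222, 0.0941]
orientation: [-1.211, 1.208, 1.211]
contact_force: [0.9, -0.6, -0.5]
grip_width: -0.0001
```

Request:
servo_tool(steps=[{"tx": 0.02,"ty": 0,"tz": 0,"ax": 0,"ay": 0,"az": 0},{"tx": 0,"ty": 0,"tz": 0,"ax": 0,"ay": 0,"az": 0}])

```text
clock: 10.4
tcp_pos: [0.4749, 0.2222, 0.0931]
orientation: [-1.211, 1.208, 1.211]
contact_force: [0.3, 0.6, 0.3]
grip_width: -0.0
```

Request:
servo_tool(steps=[{"tx": 0.02,"ty": 0,"tz": 0,"ax": 0,"ay": 0,"az": 0},{"tx": 0,"ty": 0,"tz": 0,"ax": 0,"ay": 0,"az": 0}])

```text
clock: 10.65
tcp_pos: [0.4749, 0.2222, 0.0921]
orientation: [-1.211, 1.208, 1.211]
contact_force: [0.2, -0.1, 0.3]
grip_width: -0.0
```

```bash
python3 -c "
from h import *
im=padrow();cv2.imwrite('pics/w7.png',im[:,:,::-1]);print(r.get_obs()['clock'])"
```

```text
0.12 near edge row [318.8 234.5]
0.116 near edge row [318.8 231.5]
0.112 near edge row [318.8 228.7]
0.1045 near edge row [318.9 223.7]
[108 108 109 112 108 105 108 106 107 106 106 109 107 112  97  55  53  67
  68  66  70  71  71  74  74  74  73  71  73  86  83  65 100 129 129 133
 119  51  24  28  28  29  27  29  27]
width row [ 80  95 103 108 109 106 105 110 107 109 108 107 109 115  61  61  63  68
  65  69  65  70  70  65  61  70  64  66  70  68  65  64  62  65  63  62
  64  63  57  52  58  56  55  59  66  67  67  68  51  60 102 108 106 106
 106 105 107 104 106 104]
[-0.48 -0.3  -0.07]
10.9
```

Request:
servo_tool(steps=[{"tx": 0.02,"ty": 0,"tz": 0,"ax": 0,"ay": 0,"az": 0},{"tx": 0,"ty": 0,"tz": 0,"ax": 0,"ay": 0,"az": 0}])

```text
clock: 11.15
tcp_pos: [0.4749, 0.2222, 0.0911]
orientation: [-1.211, 1.208, 1.211]
contact_force: [0.2, 0.7, -0.2]
grip_width: -0.0002
```

Request:
servo_tool(steps=[{"tx": 0.02,"ty": 0,"tz": 0,"ax": 0,"ay": 0,"az": 0},{"tx": 0,"ty": 0,"tz": 0,"ax": 0,"ay": 0,"az": 0}])

```text
clock: 11.4
tcp_pos: [0.4749, 0.2222, 0.0901]
orientation: [-1.211, 1.208, 1.211]
contact_force: [0.9, 0.7, 1.0]
grip_width: 0.0001
```

Request:
servo_tool(steps=[{"tx": 0.02,"ty": 0,"tz": 0,"ax": 0,"ay": 0,"az": 0},{"tx": 0,"ty": 0,"tz": 0,"ax": 0,"ay": 0,"az": 0}])

```text
clock: 11.65
tcp_pos: [0.4749, 0.2222, 0.0891]
orientation: [-1.211, 1.208, 1.211]
contact_force: [0.4, -0.5, 0.4]
grip_width: 0.0
```

Request:
servo_tool(steps=[{"tx": 0.02,"ty": 0,"tz": 0,"ax": 0,"ay": 0,"az": 0},{"tx": 0,"ty": 0,"tz": 0,"ax": 0,"ay": 0,"az": 0}])

```text
clock: 11.9
tcp_pos: [0.475, 0.2222, 0.0881]
orientation: [-1.211, 1.208, 1.211]
contact_force: [-0.2, 0.8, -0.8]
grip_width: -0.0002
```

Request:
servo_tool(steps=[{"tx": 0.02,"ty": 0,"tz": 0,"ax": 0,"ay": 0,"az": 0},{"tx": 0,"ty": 0,"tz": 0,"ax": 0,"ay": 0,"az": 0}])

```text
clock: 12.15
tcp_pos: [0.475, 0.2222, 0.0873]
orientation: [-1.211, 1.208, 1.211]
contact_force: [-0.5, -1.0, 3.2]
grip_width: 0.0001
```

```bash
python3 -c "
from h import *
im=padrow();cv2.imwrite('pics/w8.png',im[:,:,::-1]);print(r.get_obs()['clock'])"
```

```text
0.12 near edge row [318.7 238.1]
0.116 near edge row [318.7 235. ]
0.112 near edge row [318.7 232. ]
0.1045 near edge row [318.8 226.7]
[107 109 108 109 107 107 105 107 109 107 108 106 109 107 106 108 108  95
  45  55  70  68  68  66  69  74  74  73  71  72  72  71  84  83  65 107
 115  48  23  30  30  25  29  29  27]
width row [ 92  98 107 105 107 107 107 109 107 110 107 109 109 114  58  61  68  67
  69  67  68  68  71  73  72  71  73  70  74  74  71  73  81  69  68  69
  68  67  67  63  63  57  57  65  64  65  62  66  52  63 103 108 109 105
 105 106 106 106 108 103]
[-0.52 -0.07  2.71]
12.4
```

Contact at TCP z ≈ 0.088, with 2.7 N at 0.0873. So the tips sit about 32 mm above the nominal TCP. Now I'll load the pad in small steps.

Request:
servo_tool(steps=[{"tx": 0.02,"ty": 0,"tz": 0,"ax": 0,"ay": 0,"az": 0},{"tx": 0,"ty": 0,"tz": 0,"ax": 0,"ay": 0,"az": 0}])

```text
clock: 12.65
tcp_pos: [0.475, 0.2223, 0.0863]
orientation: [-1.211, 1.208, 1.211]
contact_force: [-1.2, -0.8, 4.1]
grip_width: 0.0001
```

Request:
servo_tool(steps=[{"tx": 0.02,"ty": 0,"tz": 0,"ax": 0,"ay": 0,"az": 0},{"tx": 0,"ty": 0,"tz": 0,"ax": 0,"ay": 0,"az": 0}])

```text
clock: 12.9
tcp_pos: [0.475, 0.2223, 0.0854]
orientation: [-1.211, 1.208, 1.211]
contact_force: [-1.6, -0.7, 6.6]
grip_width: 0.0002
```

Request:
servo_tool(steps=[{"tx": 0.014,"ty": 0,"tz": 0,"ax": 0,"ay": 0,"az": 0},{"tx": 0,"ty": 0,"tz": 0,"ax": 0,"ay": 0,"az": 0}])

```text
clock: 13.15
tcp_pos: [0.4751, 0.2223, 0.0848]
orientation: [-1.211, 1.208, 1.211]
contact_force: [-1.5, -1.2, 6.9]
grip_width: 0.0003
```

Request:
servo_tool(steps=[{"tx": 0.016,"ty": 0,"tz": 0,"ax": 0,"ay": 0,"az": 0},{"tx": 0,"ty": 0,"tz": 0,"ax": 0,"ay": 0,"az": 0}])

```text
clock: 13.4
tcp_pos: [0.475, 0.2223, 0.0841]
orientation: [-1.21, 1.208, 1.211]
contact_force: [-2.5, -1.2, 9.0]
grip_width: 0.0003
```

Request:
servo_tool(steps=[{"tx": 0.01,"ty": 0,"tz": 0,"ax": 0,"ay": 0,"az": 0},{"tx": 0,"ty": 0,"tz": 0,"ax": 0,"ay": 0,"az": 0}])

```text
clock: 13.65
tcp_pos: [0.4751, 0.2223, 0.0837]
orientation: [-1.21, 1.208, 1.211]
contact_force: [-2.1, -1.0, 8.6]
grip_width: 0.0002
```

```bash
cat >> h.py <<'E'
def favg(n=6):
    F=[]
    for i in range(n):F.append(r.get_obs()["contact_force"]);r.grab_frame("wrist")
    o=r.get_obs();print(np.mean(F,0).round(2),np.std(F,0).round(2),o["tcp_pos"].round(4),o["clock"])
E
python3 -c "
from h import *
favg()"
```

```text
[-2.64 -1.24  8.9 ] [0.45 0.51 0.39] [0.4751 0.2223 0.0837] 13.95
```

Request:
servo_tool(steps=[{"tx": 0.01,"ty": 0,"tz": 0,"ax": 0,"ay": 0,"az": 0},{"tx": 0,"ty": 0,"tz": 0,"ax": 0,"ay": 0,"az": 0}])

```text
clock: 14.2
tcp_pos: [0.4751, 0.2223, 0.0832]
orientation: [-1.21, 1.208, 1.211]
contact_force: [-3.2, -0.8, 10.2]
grip_width: -0.0
```

Request:
servo_tool(steps=[{"tx": 0.01,"ty": 0,"tz": 0,"ax": 0,"ay": 0,"az": 0},{"tx": 0,"ty": 0,"tz": 0,"ax": 0,"ay": 0,"az": 0}])

```text
clock: 14.45
tcp_pos: [0.4751, 0.2223, 0.0828]
orientation: [-1.21, 1.208, 1.211]
contact_force: [-3.2, -1.6, 10.1]
grip_width: 0.0001
```

```bash
python3 -c "
from h import *
favg()"
```

```text
[-2.98 -1.3  10.38] [0.42 0.33 0.34] [0.4751 0.2223 0.0828] 14.75
```

Request:
servo_tool(steps=[{"tx": 0.01,"ty": 0,"tz": 0,"ax": 0,"ay": 0,"az": 0},{"tx": 0,"ty": 0,"tz": 0,"ax": 0,"ay": 0,"az": 0}])

```text
clock: 15.0
tcp_pos: [0.4751, 0.2223, 0.0824]
orientation: [-1.21, 1.208, 1.211]
contact_force: [-3.1, -1.6, 11.0]
grip_width: 0.0002
```

```bash
python3 -c "
from h import *
favg()"
```

```text
[-2.89 -1.55 10.66] [0.47 0.52 0.32] [0.4751 0.2223 0.0824] 15.3
```

Request:
servo_tool(steps=[{"tx": 0.01,"ty": 0,"tz": 0,"ax": 0,"ay": 0,"az": 0},{"tx": 0,"ty": 0,"tz": 0,"ax": 0,"ay": 0,"az": 0}])

```text
clock: 15.55
tcp_pos: [0.4751, 0.2223, 0.0819]
orientation: [-1.21, 1.208, 1.211]
contact_force: [-3.7, -1.7, 11.7]
grip_width: -0.0002
```

```bash
python3 -c "
from h import *
favg()"
```

```text
[-3.06 -1.98 11.77] [0.51 0.63 0.4 ] [0.4751 0.2223 0.082 ] 15.85
```

Not clicked at 11.8 N, so the left latch is too stiff. I'll back off, then go in front of the left fin. With the tips 32 mm above the TCP, a tip height of 98 mm means TCP z ≈ 0.066.

Request:
servo_tool(steps=[{"tx": -0.2,"ty": 0,"tz": 0,"ax": 0,"ay": 0,"az": 0},{"tx": -0.6,"ty": 0,"tz": 0,"ax": 0,"ay": 0,"az": 0},{"tx": 0,"ty": 0.45,"tz": 0.5,"ax": 0,"ay": 0,"az": 0},{"tx": 0,"ty": 0.45,"tz": 0.5,"ax": 0,"ay": 0,"az": 0},{"tx": 0,"ty": 0,"tz": 0,"ax": 0,"ay": 0,"az": 0},{"tx": 0.4,"ty": 0,"tz": 0,"ax": 0,"ay": 0,"az": 0},{"tx": 0.4,"ty": 0,"tz": 0,"ax": 0,"ay": 0,"az": 0},{"tx": 0.1,"ty": 0,"tz": 0,"ax": 0,"ay": 0,"az": 0},{"tx": 0,"ty": 0,"tz": 0,"ax": 0,"ay": 0,"az": 0},{"tx": 0,"ty": 0,"tz": 0,"ax": 0,"ay": 0,"az": 0}])

```text
clock: 17.1
tcp_pos: [0.4305, 0.2722, 0.0768]
orientation: [-1.21, 1.207, 1.21]
contact_force: [0.1, -0.5, -1.3]
grip_width: -0.0002
```

```bash
python3 -c "
from h import *
cm=r.camera_model('wrist')
im=snap('wrist','w9.png');print(proj(cm,(.460,.270,.109)),proj(cm,(.456,.270,.1)),proj(cm,(.475,.2215,.12)))
favg(4)
cv2.imwrite('pics/w9c.png',cv2.resize(im[130:330,170:470,::-1],None,fx=2,fy=2))"
```

```text
[316.05834695 303.29626017] [316.20623668 288.34286759] [231.01445938 337.21945646]
[ 0.37 -0.2   0.38] [0.19 0.65 0.48] [0.4301 0.2723 0.0766] 17.35
```

View pics/w9c.png

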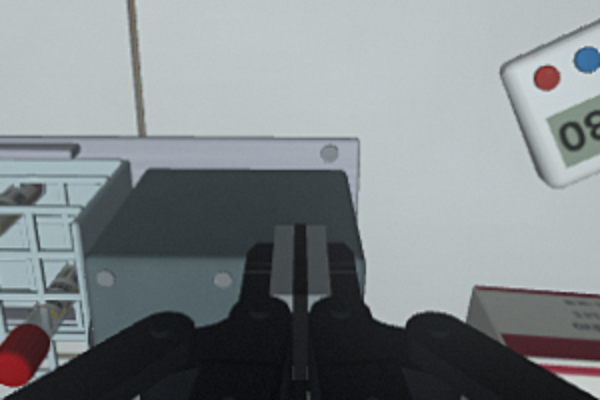

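The crop shows the fingers in front of the left fin, above the housing's front edge. I'll lower 10 mm and push to the rear.

Request:
servo_tool(steps=[{"tx": 0.1,"ty": 0,"tz": 0,"ax": 0,"ay": 0,"az": 0},{"tx": 0.1,"ty": 0,"tz": 0,"ax": 0,"ay": 0,"az": 0},{"tx": 0,"ty": 0,"tz": 0,"ax": 0,"ay": 0,"az": 0}])

```text
clock: 17.73
tcp_pos: [0.4294, 0.2718, 0.0656]
orientation: [-1.211, 1.21, 1.211]
contact_force: [0.1, 0.1, -0.0]
grip_width: 0.0
```

Request:
servo_tool(steps=[{"tx": 0,"ty": -0.12,"tz": 0,"ax": 0,"ay": 0,"az": 0},{"tx": 0,"ty": -0.12,"tz": 0,"ax": 0,"ay": 0,"az": 0},{"tx": 0,"ty": -0.12,"tz": 0,"ax": 0,"ay": 0,"az": 0},{"tx": 0,"ty": -0.12,"tz": 0,"ax": 0,"ay": 0,"az": 0},{"tx": 0,"ty": -0.12,"tz": 0,"ax": 0,"ay": 0,"az": 0}])

```text
clock: 18.35
tcp_pos: [0.4597, 0.272, 0.0661]
orientation: [-1.21, 1.209, 1.211]
contact_force: [-1.8, -0.8, 0.5]
grip_width: 0.0001
```

Request:
servo_tool(steps=[{"tx": 0,"ty": -0.1,"tz": 0,"ax": 0,"ay": 0,"az": 0},{"tx": 0,"ty": 0,"tz": 0,"ax": 0,"ay": 0,"az": 0}])

```text
clock: 18.6
tcp_pos: [0.4655, 0.2722, 0.0662]
orientation: [-1.211, 1.208, 1.21]
contact_force: [-1.1, 0.2, 0.0]
grip_width: -0.0001
```

Request:
servo_tool(steps=[{"tx": 0,"ty": -0.1,"tz": 0,"ax": 0,"ay": 0,"az": 0},{"tx": 0,"ty": 0,"tz": 0,"ax": 0,"ay": 0,"az": 0}])

```text
clock: 18.85
tcp_pos: [0.4703, 0.2722, 0.0662]
orientation: [-1.211, 1.208, 1.21]
contact_force: [-0.6, 0.7, -0.7]
grip_width: 0.0003
```

Request:
servo_tool(steps=[{"tx": 0,"ty": -0.06,"tz": 0,"ax": 0,"ay": 0,"az": 0},{"tx": 0,"ty": 0,"tz": 0,"ax": 0,"ay": 0,"az": 0}])

```text
clock: 19.1
tcp_pos: [0.4731, 0.2722, 0.0662]
orientation: [-1.211, 1.208, 1.21]
contact_force: [-0.9, -0.0, 0.2]
grip_width: 0.0001
```

Request:
servo_tool(steps=[{"tx": 0,"ty": -0.04,"tz": 0,"ax": 0,"ay": 0,"az": 0},{"tx": 0,"ty": 0,"tz": 0,"ax": 0,"ay": 0,"az": 0}])

```text
clock: 19.35
tcp_pos: [0.475, 0.2722, 0.0662]
orientation: [-1.211, 1.208, 1.211]
contact_force: [-1.1, -0.6, -0.6]
grip_width: 0.0002
```

Request:
servo_tool(steps=[{"tx": 0,"ty": -0.04,"tz": 0,"ax": 0,"ay": 0,"az": 0},{"tx": 0,"ty": 0,"tz": 0,"ax": 0,"ay": 0,"az": 0}])

```text
clock: 19.6
tcp_pos: [0.4771, 0.2722, 0.0662]
orientation: [-1.211, 1.208, 1.21]
contact_force: [-0.4, -0.5, 0.3]
grip_width: -0.0003
```

Request:
servo_tool(steps=[{"tx": 0,"ty": -0.04,"tz": 0,"ax": 0,"ay": 0,"az": 0},{"tx": 0,"ty": 0,"tz": 0,"ax": 0,"ay": 0,"az": 0}])

```text
clock: 19.85
tcp_pos: [0.4786, 0.2722, 0.0661]
orientation: [-1.21, 1.209, 1.211]
contact_force: [-3.7, -0.3, 2.1]
grip_width: 0.0001
```

```bash
python3 -c "
from h import *
im=snap('wrist','w10.png')
favg(3)
cv2.imwrite('pics/w10c.png',cv2.resize(im[130:330,170:470,::-1],None,fx=2,fy=2))"
```

```text
[-2.94 -0.75  0.68] [0.27 0.11 0.23] [0.4786 0.2721 0.0661] 20.05
```

View pics/w10c.png

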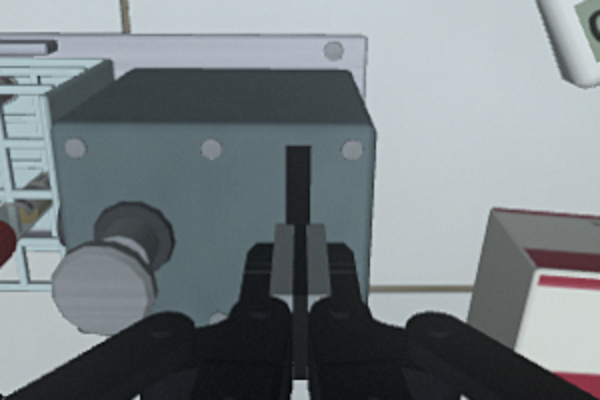

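The slot in front is now free, the fin is behind the fingers and the left pad is back up at crop (105,285). I'll push a little more to find the stop.

Request:
servo_tool(steps=[{"tx": 0,"ty": -0.04,"tz": 0,"ax": 0,"ay": 0,"az": 0},{"tx": 0,"ty": 0,"tz": 0,"ax": 0,"ay": 0,"az": 0}])

```text
clock: 20.3
tcp_pos: [0.4786, 0.2721, 0.066]
orientation: [-1.21, 1.212, 1.214]
contact_force: [-9.2, -1.6, 6.0]
grip_width: 0.0
```

Request:
servo_tool(steps=[{"tx": 0,"ty": -0.04,"tz": 0,"ax": 0,"ay": 0,"az": 0},{"tx": 0,"ty": 0,"tz": 0,"ax": 0,"ay": 0,"az": 0}])

```text
clock: 20.55
tcp_pos: [0.4785, 0.2721, 0.0657]
orientation: [-1.209, 1.215, 1.216]
contact_force: [-14.8, -1.5, 9.8]
grip_width: 0.0003
```

End stop reached: the TCP stays at 0.4785 and the force rises to 15 N. I'll back off, lift and go over to the right pad.

Request:
servo_tool(steps=[{"tx": 0,"ty": 0.2,"tz": 0,"ax": 0,"ay": 0,"az": 0},{"tx": 0,"ty": 0.2,"tz": 0,"ax": 0,"ay": 0,"az": 0},{"tx": -0.75,"ty": 0,"tz": 0,"ax": 0,"ay": 0,"az": 0},{"tx": -0.75,"ty": 0,"tz": 0,"ax": 0,"ay": 0,"az": 0},{"tx": 0,"ty": -0.04,"tz": -0.86,"ax": 0,"ay": 0,"az": 0},{"tx": 0,"ty": -0.04,"tz": -0.86,"ax": 0,"ay": 0,"az": 0},{"tx": 0,"ty": -0.04,"tz": -0.86,"ax": 0,"ay": 0,"az": 0},{"tx": 0,"ty": -0.04,"tz": -0.86,"ax": 0,"ay": 0,"az": 0},{"tx": 0,"ty": -0.04,"tz": -0.86,"ax": 0,"ay": 0,"az": 0},{"tx": 0,"ty": -0.04,"tz": -0.86,"ax": 0,"ay": 0,"az": 0},{"tx": 0,"ty": 0,"tz": -0.86,"ax": 0,"ay": 0,"az": 0},{"tx": 0,"ty": 0,"tz": 0,"ax": 0,"ay": 0,"az": 0}])

```text
clock: 22.05
tcp_pos: [0.4756, -0.0325, 0.1416]
orientation: [-1.208, 1.211, 1.204]
contact_force: [0.5, 1.5, 0.2]
grip_width: -0.0002
```

```bash
python3 -c "
from h import *
cm=r.camera_model('wrist')
im=snap('wrist','w11.png');o=r.get_obs();print(o['tcp_pos'],o['orientation'],o['clock'],proj(cm,(.4745,-.029,.12)),proj(cm,(.461,-.029,.12)))
g=cv2.cvtColor(im,cv2.COLOR_RGB2GRAY);m=(g[195:240,270:370]>118).astype(np.uint8);m=cv2.morphologyEx(m,cv2.MORPH_OPEN,np.ones((5,5)))
N,L,S,C=cv2.connectedComponentsWithStats(m);print(S+[270,195,0,0,0])
cv2.imwrite('pics/w11c.png',cv2.resize(im[120:360,200:560,::-1],None,fx=2,fy=2))"
```

```text
[ 0.47570435 -0.03022441  0.14145818] [-1.20878024  1.20909083  1.20690077] 22.1 [324.75484799 220.56031253] [324.78695958 203.08203026]
[[ 270  195  100   45 3154]
 [ 355  195   15   45  632]
 [ 310  206   30   29  699]
 [ 294  237    5    3   15]]
```

View pics/w11c.png

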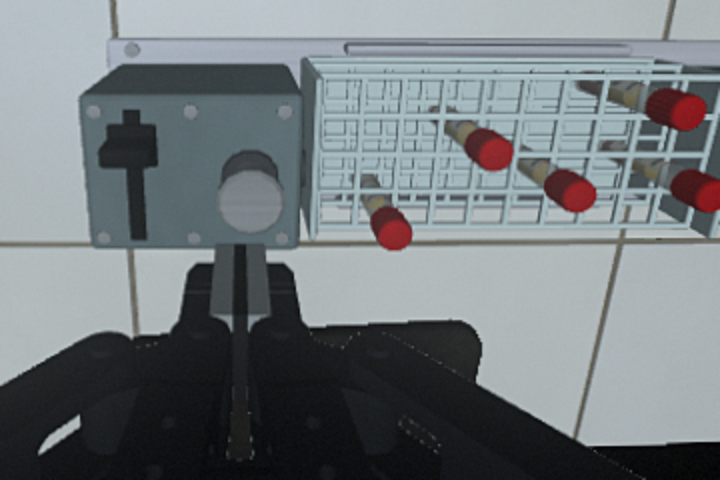

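The crop shows the fingertips at crop column 240 and the right pad at 250 (full-frame 325), matching the predicted 324.8. The right tab is home. Next I'll descend to just above the pad.

Request:
servo_tool(steps=[{"tx": 0.4,"ty": 0.02,"tz": 0.02,"ax": 0,"ay": 0,"az": 0},{"tx": 0.4,"ty": 0,"tz": 0,"ax": 0,"ay": 0,"az": 0},{"tx": 0.16,"ty": 0,"tz": 0,"ax": 0,"ay": 0,"az": 0},{"tx": 0.06,"ty": 0,"tz": 0,"ax": 0,"ay": 0,"az": 0},{"tx": 0,"ty": 0,"tz": 0,"ax": 0,"ay": 0,"az": 0},{"tx": 0,"ty": 0,"tz": 0,"ax": 0,"ay": 0,"az": 0}])

```text
clock: 22.85
tcp_pos: [0.475, -0.0277, 0.0908]
orientation: [-1.211, 1.207, 1.21]
contact_force: [0.0, 0.4, -0.1]
grip_width: 0.0
```

```bash
python3 -c "
from h import *
favg(5)"
```

```text
[ 0.18 -0.1  -0.11] [0.33 0.27 0.47] [ 0.4746 -0.0278  0.0904] 23.1
```

Request:
servo_tool(steps=[{"tx": 0.03,"ty": 0,"tz": 0,"ax": 0,"ay": 0,"az": 0},{"tx": 0.02,"ty": 0,"tz": 0,"ax": 0,"ay": 0,"az": 0},{"tx": 0,"ty": 0,"tz": 0,"ax": 0,"ay": 0,"az": 0}])

```text
clock: 23.48
tcp_pos: [0.4744, -0.0278, 0.0877]
orientation: [-1.211, 1.208, 1.211]
contact_force: [-0.2, -0.0, 0.7]
grip_width: 0.0003
```

Request:
servo_tool(steps=[{"tx": 0.02,"ty": 0,"tz": 0,"ax": 0,"ay": 0,"az": 0},{"tx": 0,"ty": 0,"tz": 0,"ax": 0,"ay": 0,"az": 0}])

```text
clock: 23.72
tcp_pos: [0.4745, -0.0278, 0.0867]
orientation: [-1.211, 1.208, 1.211]
contact_force: [-0.8, -0.2, 3.1]
grip_width: 0.0
```

Request:
servo_tool(steps=[{"tx": 0.02,"ty": 0,"tz": 0,"ax": 0,"ay": 0,"az": 0},{"tx": 0,"ty": 0,"tz": 0,"ax": 0,"ay": 0,"az": 0}])

```text
clock: 23.98
tcp_pos: [0.4745, -0.0278, 0.0858]
orientation: [-1.211, 1.208, 1.211]
contact_force: [-0.3, -0.1, 4.2]
grip_width: -0.0002
```

Request:
servo_tool(steps=[{"tx": 0.014,"ty": 0,"tz": 0,"ax": 0,"ay": 0,"az": 0},{"tx": 0,"ty": 0,"tz": 0,"ax": 0,"ay": 0,"az": 0}])

```text
clock: 24.22
tcp_pos: [0.4745, -0.0278, 0.0851]
orientation: [-1.211, 1.208, 1.211]
contact_force: [-2.8, 0.6, 5.4]
grip_width: -0.0002
```

Request:
servo_tool(steps=[{"tx": 0.016,"ty": 0,"tz": 0,"ax": 0,"ay": 0,"az": 0},{"tx": 0,"ty": 0,"tz": 0,"ax": 0,"ay": 0,"az": 0}])

```text
clock: 24.48
tcp_pos: [0.4746, -0.0278, 0.0843]
orientation: [-1.211, 1.208, 1.211]
contact_force: [-1.2, -0.3, 5.9]
grip_width: 0.0
```

Request:
servo_tool(steps=[{"tx": 0.014,"ty": 0,"tz": 0,"ax": 0,"ay": 0,"az": 0},{"tx": 0,"ty": 0,"tz": 0,"ax": 0,"ay": 0,"az": 0}])

```text
clock: 24.72
tcp_pos: [0.4745, -0.0278, 0.0837]
orientation: [-1.21, 1.208, 1.211]
contact_force: [-2.3, -0.7, 7.3]
grip_width: -0.0003
```

```bash
python3 -c "
from h import *
favg(5)"
```

```text
[-2.26 -0.43  7.25] [0.2  0.58 0.33] [ 0.4745 -0.0278  0.0837] 24.975
```

Request:
servo_tool(steps=[{"tx": 0.012,"ty": 0,"tz": 0,"ax": 0,"ay": 0,"az": 0},{"tx": 0,"ty": 0,"tz": 0,"ax": 0,"ay": 0,"az": 0}])

```text
clock: 25.22
tcp_pos: [0.4745, -0.0278, 0.0831]
orientation: [-1.211, 1.208, 1.211]
contact_force: [-2.3, 0.2, 7.0]
grip_width: 0.0003
```

Request:
servo_tool(steps=[{"tx": 0.012,"ty": 0,"tz": 0,"ax": 0,"ay": 0,"az": 0},{"tx": 0,"ty": 0,"tz": 0,"ax": 0,"ay": 0,"az": 0}])

```text
clock: 25.48
tcp_pos: [0.4745, -0.0278, 0.0826]
orientation: [-1.21, 1.208, 1.211]
contact_force: [-2.1, -0.1, 8.2]
grip_width: -0.0
```

```bash
python3 -c "
from h import *
favg(5)"
```

```text
[-2.06  0.35  8.17] [0.31 0.39 0.33] [ 0.4745 -0.0278  0.0826] 25.725
```

Request:
servo_tool(steps=[{"tx": 0.012,"ty": 0,"tz": 0,"ax": 0,"ay": 0,"az": 0},{"tx": 0,"ty": 0,"tz": 0,"ax": 0,"ay": 0,"az": 0}])

```text
clock: 25.98
tcp_pos: [0.4745, -0.0278, 0.082]
orientation: [-1.211, 1.208, 1.211]
contact_force: [-1.9, -0.2, 8.8]
grip_width: 0.0001
```

Request:
servo_tool(steps=[{"tx": 0.012,"ty": 0,"tz": 0,"ax": 0,"ay": 0,"az": 0},{"tx": 0,"ty": 0,"tz": 0,"ax": 0,"ay": 0,"az": 0}])

```text
clock: 26.22
tcp_pos: [0.4745, -0.0278, 0.0814]
orientation: [-1.21, 1.208, 1.211]
contact_force: [-2.5, 0.6, 7.9]
grip_width: -0.0001
```

```bash
python3 -c "
from h import *
favg(5)"
```

```text
[-2.18  0.21  7.77] [0.69 0.43 0.25] [ 0.4745 -0.0278  0.0814] 26.475
```

The force has peaked at about 8.5 N and is falling, so the plunger is past its release peak. I'll continue until it snaps.

Request:
servo_tool(steps=[{"tx": 0.02,"ty": 0,"tz": 0,"ax": 0,"ay": 0,"az": 0},{"tx": 0,"ty": 0,"tz": 0,"ax": 0,"ay": 0,"az": 0}])

```text
clock: 26.72
tcp_pos: [0.4744, -0.0278, 0.0799]
orientation: [-1.211, 1.208, 1.211]
contact_force: [0.1, 0.3, -1.3]
grip_width: -0.0001
```

Request:
servo_tool(steps=[{"tx": 0.02,"ty": 0,"tz": 0,"ax": 0,"ay": 0,"az": 0},{"tx": 0,"ty": 0,"tz": 0,"ax": 0,"ay": 0,"az": 0}])

```text
clock: 26.98
tcp_pos: [0.4743, -0.0278, 0.0788]
orientation: [-1.211, 1.209, 1.211]
contact_force: [-0.6, 0.1, -0.7]
grip_width: 0.0001
```

Request:
servo_tool(steps=[{"tx": 0.02,"ty": 0,"tz": 0,"ax": 0,"ay": 0,"az": 0},{"tx": 0,"ty": 0,"tz": 0,"ax": 0,"ay": 0,"az": 0}])

```text
clock: 27.22
tcp_pos: [0.4744, -0.0278, 0.078]
orientation: [-1.211, 1.208, 1.211]
contact_force: [-0.8, 0.6, -0.7]
grip_width: 0.0001
```

It clicked: the force is zero. I'll lift, move to the middle and check both latches and tabs.

Request:
servo_tool(steps=[{"tx": -0.6,"ty": 0,"tz": 0,"ax": 0,"ay": 0,"az": 0},{"tx": -0.9,"ty": 0,"tz": 0,"ax": 0,"ay": 0,"az": 0},{"tx": -0.9,"ty": 0.2,"tz": 0.5,"ax": 0,"ay": 0,"az": 0},{"tx": 0,"ty": 0.2,"tz": 0.9,"ax": 0,"ay": 0,"az": 0},{"tx": 0,"ty": 0.2,"tz": 0.9,"ax": 0,"ay": 0,"az": 0},{"tx": 0,"ty": 0,"tz": 0.2,"ax": 0,"ay": 0,"az": 0},{"tx": 0,"ty": 0,"tz": 0,"ax": 0,"ay": 0,"az": 0},{"tx": 0,"ty": 0,"tz": 0,"ax": 0,"ay": 0,"az": 0}])

```text
clock: 28.22
tcp_pos: [0.4445, 0.0956, 0.198]
orientation: [-1.209, 1.21, 1.209]
contact_force: [1.0, -0.1, 0.5]
grip_width: -0.0001
```

```bash
python3 -c "
from h import *
cm=r.camera_model('wrist')
im=snap('wrist','w12.png');o=r.get_obs();print(o['tcp_pos'],o['contact_force'],o['clock'])
for n,X in(('pL up',(.475,.2215,.12)),('pR latched',(.4745,-.0285,.1045)),('pR up',(.4745,-.0285,.12)),('fL rear',(.490,.27,.11)),('fL home',(.46,.27,.11)),('fR home',(.459,-.0775,.11))):print(n,proj(cm,X).round(1))
cv2.imwrite('pics/w12c.png',im[:,:,::-1])"
```

```text
[0.44442569 0.09556084 0.1979575 ] [-0.15786198 -0.28651689  0.2958244 ] 28.275
pL up [451.3 229. ]
pR latched [196.8 222.2]
pR up [190.2 228.4]
fL rear [492.1 238.5]
fL home [497.9 210.7]
fR home [143.  209.5]
```

View pics/w12c.png

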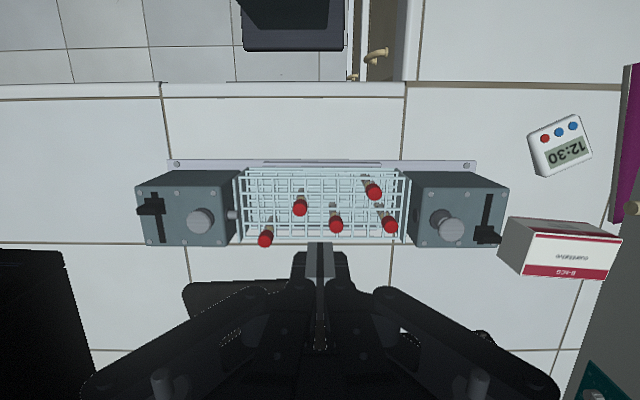

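The final view shows what I wanted:
- **Left:** pad up at (451,228) and its tab at the rear (487,236).
- **Right:** pad down at (200,222) with the bolt out over the rack (232,215), and its tab at the front (150,205).
- **Bystanders:** timer and carton are where they were, and the arm is clear of everything.

```bash
python3 -c "
from h import *
print(r.hand_in())"
```

```text
the job is handed in; nothing more can be done
None
```

I tested both latches, left first, set the tabs to match and handed the job in at about 28 s of the 54 s allowed.

- **Left latch: too stiff.** It had not clicked at about 11.8 N vertical. With the sideways drag the total was about 12.3 N, slightly over your 12 N but under the 15 N fail limit. I let it come back up and slid its tab to the rear until the stop held it, at about 15 N of push.
- **Right latch: good.** The push peaked at about 8.5 N, then the latch snapped down and the force dropped to zero. I left its tab at the front.

**Last checks:** the final wrist picture shows the left pad up with its tab at the rear, and the right pad down with its bolt out and its tab at the front. The timer and carton had not visibly moved, and the arm is clear of everything. I did not re-check the petri dish or wash bottle at the end, but the arm never went near them.

**One disagreement:** the shut fingertips touched the pads about 32 mm above where the stated TCP put them. The wrist and side pictures both showed this, so I went by first contact force on the pads and used that offset to set the height for pushing the tab.

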